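Set the dosing selector to the sixth mark and start the filler

ROBOT

A 6-joint arm with a two-finger parallel gripper is mounted at the origin on a cart in front of the work surface, level with it; the furniture and walls round the work are solid. World frame = base frame: x ahead of the robot, y to its left, z up, the work surface at z = 0. Lengths are in mm, angles in rad, forces in N, time in s.
With the tool pointing down it reaches from about 150 to 775 mm from the base axis. Payload 6.1 kg.
Tool frame: the origin (TCP) lies where the fingers leave the gripper's body, on its centre line; the fingertips stand 73 mm ahead of it and the grasp point (between the pads) lies 54 mm ahead of it; z points along the fingers, y is the direction in which the jaws open and shut (so a half turn about z gives the same grasp; the last joint's range is limited). The gripper opens to 85 mm and grips with 20 to 120 N. Pads are 22 mm wide; open, the fingers measure 114 mm over their backs; the gripper's body (76 mm by 85 mm) begins 54 mm behind the grasp point. The pads swing forward as they close: fully open they stand 13 mm farther back than shut.
Start: joints at [0, 0.126, -0.04, 1.405, 0, 1.571], TCP at [524.984, -0, 303.895] pointing down, gripper open.
Joint ranges: [-2.72, 2.72], [-0.95, 1.95], [-1.27, 1.35], [-1.78, 2.02], [-1.46, 1.47], [-3.14, 3.14]. Speed limits (rad/s): [2.39, 2.39, 3.01, 3.14, 3.14, 3.14].

INTERFACE

Orientations are given as a unit quaternion [w, x, y, z].
In Python, from workcell import * gives the robot as it stands.
- The arm moves only by the tool drive_tool, never from a script. Its argument "targets" is a list of rows, each an object with "delta_pos": the shift along the tool's x, y, z in mm, a list of three; "twist": the turn about the tool's z in rad. A call has 1 to 5 rows; each row shifts and turns the pose as measured when the row begins, along the tool's axes as they then stand; what a row does not reach is not made up. A row lasts 1/8 s, in which the tool goes at most 62.5 mm and 10.7 degrees, less where a joint would pass 70% of its speed; a pose out of reach is approached as far as the arm can. A call is refused whole if a number of a shift passes 62.5 or a number of a turn 0.188, either way. A call with a gripper value outside its range is refused whole. "fingers" is the gripper's target within -1 to 1 (shut at 1, half-way at 0, fully open at -1), set as the call begins (left out, the last holds). The fingers move at their own pace and stop on an object; "newtons" is the grip in N (left out, the last holds). Time passes only in rows, so rows that do not move let the fingers close. It gives the time, the measured TCP pose, the force and the opening at its end, in the units of the state.
- read_state(): the state, without advancing time (a new reading comes with each control period).
- grab_frame(name): name is "scene" or "side" or "wrist"; returns the picture (384x512x3 uint8, red, green, blue); there is no depth.
- camera_info(name): a dict with "intrinsics" (3x3 intrinsics, pixels), "k1" (the pictures are not rectified: a ray, as slopes to the right and down, at radius r is drawn at 1 + k1 r^2 times it, then the intrinsics apply), "R" (3x3) and "t" (3): a world point X has camera coordinates R X + t. Camera axes: x right, y down, z forward; pixel columns grow to the right and rows downward; lengths in mm; the calibration is good to about 2 mm. A picture is of the moment at which its call begins: read the wrist's pose just before it. camera_info takes no time and is no camera call; for the wrist camera it gives the pose at the moment of the call.
- job_done(): hands the job in, once; it reports no verdict.
Trained networks look in the newest picture that a camera, given by its name, has taken for a name from the list of things; names that differ only in an ending like _2 or _b are one class to them, and where a whole thing is asked for, a point or a joint stands for the part that bears it (a point fixed in the world has none). Each returns a list of dicts, best first, with "confidence" (0 to 1); they miss things now and then, are a little off and sometimes report something else, mostly with a low value. They report only what shows in the picture. A call takes as long as a camera call.
- find_in(label, camera): "box" ([left, top, width, height] in pixels, round what is visible of it).
- tip_of(label, camera): "location" ([column, row] in pixels: a listed point, or the origin of a listed thing).
The state is a dict: "clock": time; "joint_positions": joint angles; "qvel": joint speeds; "effort": joint torques, N m; "eef_pos": TCP position; "ee_rot": TCP orientation; "ft_force": force on the tool from outside, world axes, zero at the start; "ft_torque": the same for the moment, N m; "finger_gap": finger opening in mm.
Only numpy, scipy, OpenCV 4.12 (cv2) and the standard library are available. Lean on these libraries where they do the work, as an engineer would, in place of code of your own. Each camera call takes 0.05 s, during which the arm holds its last target. There are 200 camera calls.

TASK

Set up the filler's next run: with a fingertip push the pointer of the rotary selector round clockwise, click by click, until it rests on the sixth mark (counted clockwise from the smallest, which is the first), and do not let it go past that mark. Then press the low flat start button on the push-button station down and let it spring back. Only push with the fingers: do not pinch the pointer, do not press the taller mushroom-shaped stop button, and leave the jar, the cap and the other things on the worktop where they are.

Things in the scene. Friction and masses are not known exactly. Their poses are not given: they have to be found in the camera images.
- selector_unit: Selector unit, fixed: grey box 160 x 160 x 55 mm, pointer knob in the middle of its top; it stands left or right of the middle, the button station on the other side. Origin: centre of the underside, below the knob's axis; z up. Eight raised round marks, growing clockwise, lie 58 mm from the axis: mark n at 105 - 30(n-1) degrees from its +x (counter-clockwise from above positive), so mark 6 at -45.
- selector (a joint): Knob angle, rad, clockwise from above: mark n = (n-1) x 0.5236, mark 6 = 2.618; stops just beyond marks 1 and 8. It starts on mark 1, 2 or 3. Each mark is a sprung detent (about 0.13 N m: 4 to 6 N on a fingertip 30 mm from the axis); a little past the ridge half-way between two marks the knob snaps on by itself to the next mark, where it stays when let go.
- selector_axis (a point): Point on the knob's vertical axis, 75 mm above the worktop. The pointer is a black bar with a white rib on top, 13 mm wide, standing 9 to 30 mm above the unit's top (64 to 85 mm above the worktop), from 11 mm behind the axis to 43 mm ahead; its long end points at the mark. Below it is a low round skirt of 24 mm radius, up to 9 mm above the unit's top.
- pointer_nose (a point): Tip of the pointer's long end, 43 mm from the axis, 75 mm above the worktop.
- mark_6 (a point): Top of the sixth mark, 58 mm from the knob's axis, 57 mm above the worktop.
- pointer_ccw_side: Long side face of the pointer bar (half of the bar) that looks counter-clockwise; push on this one to turn the knob clockwise. Origin on the knob's axis at the unit's top; its x axis runs along the pointer.
- pointer_cw_side: The opposite side face of the pointer bar, looking clockwise. The fingers must not squeeze both sides.
- button_station: Push-button station, fixed to the worktop: grey box 100 x 170 x 50 mm with two grey buttons in steel collars (42 mm across, 4 mm high). Origin: centre of its underside. The start button is 42 mm from it along its +y, the stop button 42 mm along its -y.
- start_button (a joint): Travel of the start button, m: 0 = up, 0.006 = fully down; a spring returns it (1.7 N to start, 5 N fully down). It counts as pressed beyond 0.004.
- start_top (a point): Centre of the top of the start button, a flat disc 32 mm across, 64 mm above the worktop when up, 10 mm above its collar.
- stop_button (a joint): Travel of the stop button, m: 0 = up; must not be pressed.
- stop_top (a point): Centre of the top of the stop button, a mushroom head 40 mm across, 80 mm above the worktop.
- tally: Bystander: white tally counter, 44 x 51 x 30 mm, between the two units near the table's front. Origin at its underside.
- loose_cap: Bystander: yellow metal jar cap, 64 mm across, 10 mm high, lying between the two units. Origin at its underside.
- full_jar: Bystander: filled open glass jar, 70 mm across, 113 mm high, behind the gap between the two units. Origin at its underside.
- roll: Bystander: roll of labels, 66 mm across, 39 mm high, far left. Origin at its underside.
- pen: Bystander: marker pen 122 mm long, lying far left. Origin at its underside.
- pour_funnel: Bystander: funnel 68 mm across, 72 mm high, upside down at the right, far back. Origin at its underside.
- scrub_brush: Bystander: brush 195 mm long, lying far left at the back. Origin at its underside.

How it is judged:
By the outcome, as a careful person would: the job done as asked, in the order asked, and still so for the second after the job is handed in, with the robot touching nothing.
It also fails if it takes over 61 s, if anything falls off the work surface, if the arm or the gripper's body presses on something with over 40 N, if the wrist force passes 120 N, or if a joint passes its speed limit or range.

## Working session

There is one attempt and no reset: what is moved stays moved. The work goes in short steps, Python scripts to look and compute and a tool call to move; the robot and the scene stay as the last step left them, time stands still between calls to the robot, and variables do not carry over. Pictures are saved under pics/ and viewed, about 8 in all and at most 12, crops included, and the job is handed in when it is done.

Besides the shell and the picture viewer there is one more tool, called in YAML: its name, and indented under it one key for each argument. drive_tool: Moves the arm, as the interface text tells. Its arguments: {"type":"object","properties":{"targets":{"type":"array"},"fingers":{"type":"number"},"newtons":{"type":"number"}},"required":["targets"]}

```bash
mkdir -p pics
cat > h.py <<'E'
from workcell import *
import numpy as np, cv2
def ray(info,px):
    K=np.array(info["intrinsics"]);k1=info["k1"]
    d=np.linalg.solve(K,[px[0],px[1],1])[:2];u=d.copy()
    for _ in range(30): u=d/(1+k1*(u@u))
    R=np.array(info["R"]);t=np.array(info["t"])
    v=R.T@np.array([u[0],u[1],1]);return -R.T@t,v
def at(info,px,z):
    c,v=ray(info,px);return c+v*(z-c[2])/v[2]
def save(im,n,s=1.5): cv2.imwrite(f"pics/{n}.png",cv2.resize(im[:,:,::-1],None,fx=s,fy=s,interpolation=cv2.INTER_CUBIC))
H=dict(selector_axis=75,pointer_nose=75,mark_6=57,start_top=64,stop_top=80,selector_unit=0,button_station=0,loose_cap=0,tally=0,full_jar=0)
def loc(cam,names):
    im=grab_frame(cam);info=camera_info(cam)
    for n in names:
        for r in tip_of(n,cam)[:2]:
            print(cam,n,round(r["confidence"],2),np.round(r["location"],1),np.round(at(info,r["location"],H[n])[:2],1))
    return im
E
python3 - <<'E'
from h import *
for c in("scene","side"): save(loc(c,list(H)),c+"0")
s=read_state();print(s["clock"],s["eef_pos"],s["ee_rot"])
a=cv2.imread("pics/scene0.png");b=cv2.imread("pics/side0.png")
E
```

```text
scene selector_axis 0.56 [282.6 264.9] [ 440.8 -192.8]
scene pointer_nose 0.58 [280.6 251.7] [ 460.6 -148.2]
scene mark_6 0.93 [304.9 266.3] [ 501.  -207.6]
scene mark_6 0.55 [289.7 225.1] [551.3 -46.3]
scene start_top 0.71 [182.  177.2] [349.6 315.2]
scene stop_top 0.41 [242.4 187.3] [495.7 156.4]
scene selector_unit 0.77 [282.5 283. ] [ 448.3 -188.5]
scene button_station 0.71 [234.7 198.8] [493.1 209.1]
scene loose_cap 0.63 [261.4 234.4] [489.4   9.8]
scene tally 0.5 [236.4 245.6] [399.7  -2.3]
scene full_jar 0.58 [288.7 224. ] [589.9  16.3]
side selector_axis 0.46 [292.2 134.2] [ 450.7 -162.7]
side pointer_nose 0.41 [286.7 134.5] [ 468.  -156.1]
side mark_6 0.71 [279.  129.2] [ 507.3 -208. ]
side start_top 0.46 [251.4 216.2] [472.3 235.4]
side start_top 0.4 [283.8 137.7] [ 476.5 -150.9]
side stop_top 0.55 [253.6 188.8] [493.4 144.2]
side selector_unit 0.59 [293.  146.3] [ 452.9 -199.4]
side button_station 0.78 [252.2 222.2] [483.2 197. ]
side button_station 0.25 [250.8 216.1] [494.3 174.5]
side loose_cap 0.52 [269.7 178.7] [485.7  -4.1]
side loose_cap 0.17 [294.2 147.5] [ 447.3 -193.3]
side tally 0.75 [249.5 190.7] [531.  69.]
side tally 0.46 [298.7 182.7] [392.   -9.5]
side full_jar 0.91 [236.1 173.4] [598.6  -1. ]
side full_jar 0.55 [285. 136.] [ 495.4 -255.3]
1.1 [5.24982327e+02 1.32793482e-02 3.03871502e+02] [-2.30105544e-05  7.07105123e-01  7.07108439e-01 -5.73976625e-06]
```

View pics/scene0.png

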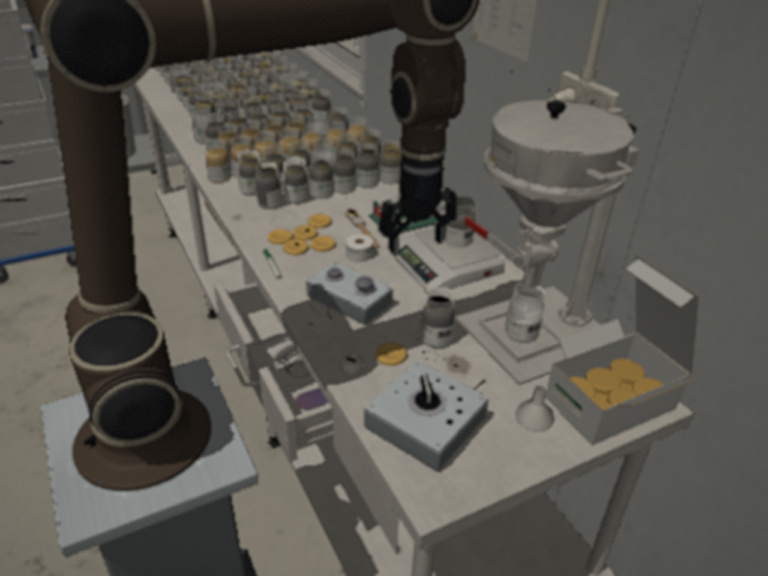

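Run:
```python
from h import *
i=camera_info("wrist");R=np.array(i["R"]);t=np.array(i["t"]);print(-R.T@t,R,i["intrinsics"])
```

```text
[525.07406637  79.06789067 373.2856542 ] [[ 9.99999329e-01  1.10247308e-03  3.56204679e-04]
 [ 9.38556441e-04 -9.51108538e-01  3.08855415e-01]
 [ 6.79294091e-04 -3.08854873e-01 -9.51108935e-01]] [[275.50624387   0.         257.62745103]
 [  0.         275.50624387 192.60461847]
 [  0.           0.           1.        ]]
```

drive_tool:
  targets:
    - {"delta_pos": [-50,-25,0]}
    - {"delta_pos": [-50,-25,0]}
    - {"delta_pos": [-50,-25,0]}
    - {"delta_pos": [-30,-10,0]}
    - {"delta_pos": [0,0,0]}
  fingers: 1

```text
invalid input
```

drive_tool:
  targets:
    - {"delta_pos": [-50,-25,0],"twist": 0}
    - {"delta_pos": [-50,-25,0],"twist": 0}
    - {"delta_pos": [-50,-20,0],"twist": 0}
    - {"delta_pos": [-20,0,0],"twist": 0}
    - {"delta_pos": [0,0,0],"twist": 0}
  fingers: 1

```text
clock: 1.72
eef_pos: [453.7, -174.0, 303.7]
ee_rot: [0.0, 0.706, 0.708, 0.0]
ft_force: [-0.3, 0.9, -0.2]
finger_gap: -0.3
```

Run:
```python
from h import *
save(loc("wrist",["selector_axis","pointer_nose","mark_6","selector_unit"]),"w1")
s=read_state();print(s["clock"],s["eef_pos"],s["ee_rot"])
```

```text
wrist selector_axis 0.55 [253.3 191. ] [ 449.3 -189.3]
wrist pointer_nose 0.94 [263.3 153.7] [ 460.2 -146.6]
wrist mark_6 0.82 [302.2 198.3] [ 508.5 -204.1]
wrist selector_unit 0.76 [257.7 173.7] [ 454.4 -187.9]
1.975 [ 454.22065823 -171.94551248  303.66285606] [3.45493567e-04 7.04708349e-01 7.09497006e-01 1.48834241e-04]
```

View pics/w1.png

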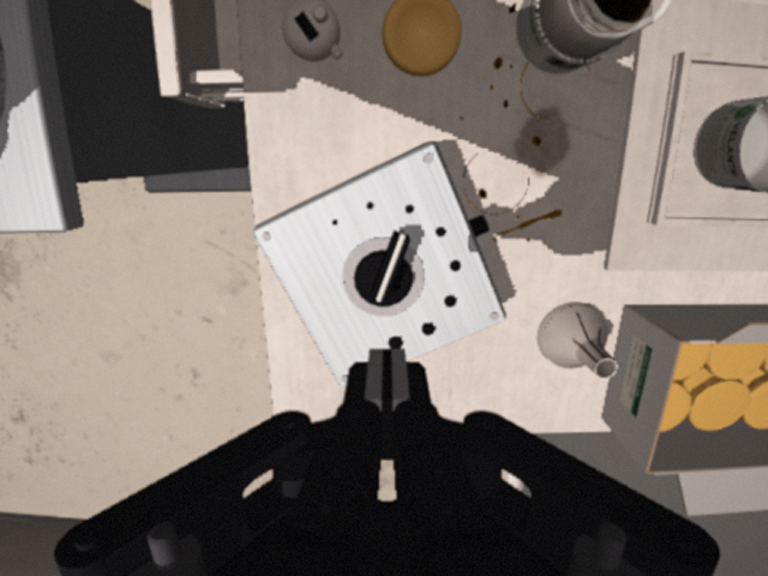

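Run:
```python
from h import *
from scipy.optimize import least_squares
info=camera_info("wrist")
P=np.array([(335,222),(370,206),(409,209),(440,231),(455,265),(450,300),(428,328),(396,342)])/1.5-.17
W=np.array([at(info,p,56.5)[:2] for p in P]);print(W.round(1))
th=np.radians(105-30*np.arange(8))
f=lambda q:(q[:2]+58*np.c_[np.cos(th+q[2]),np.sin(th+q[2])]-W).ravel()
r=least_squares(f,[450,-190,0]);print(r.x,np.degrees(r.x[2]),abs(r.fun).max())
c=r.x[:2]
for p in [(401,234),(380,300)]: print(at(info,np.array(p)/1.5,85))
for n in(3,4,5,6): 
  a=th[n-1]+r.x[2];print(n,np.degrees(a),(c+58*np.array([np.cos(a),np.sin(a)])).round(1))
i=camera_info("wrist");print(read_state()["clock"])
```

```text
[[ 414.8 -141.9]
 [ 441.7 -129.6]
 [ 471.3 -131.6]
 [ 495.6 -148.2]
 [ 508.8 -175.2]
 [ 506.4 -204.6]
 [ 489.5 -229.5]
 [ 463.  -242.4]]
[ 4.52022830e+02 -1.85884748e+02  4.47823200e-01] 25.65837934982946 0.6971777955122604
[ 464.67088852 -145.8001361    85.        ]
[ 450.0554783 -195.1404611   85.       ]
3 70.65837934982946 [ 471.2 -131.2]
4 40.65837934982946 [ 496.  -148.1]
5 10.658379349829461 [ 509.  -175.2]
6 -19.34162065017054 [ 506.7 -205.1]
1.975
```

drive_tool:
  targets:
    - {"delta_pos": [24,-20,50],"twist": 0}
    - {"delta_pos": [0,0,40],"twist": -0.18}
    - {"delta_pos": [0,0,0],"twist": -0.18}
    - {"delta_pos": [0,0,0],"twist": -0.18}
    - {"delta_pos": [0,0,0],"twist": -0.18}

```text
clock: 2.6
eef_pos: [434.7, -142.8, 210.8]
ee_rot: [0.001, 0.396, 0.918, 0.0]
ft_force: [-0.1, 0.2, 0.2]
finger_gap: 0.3
```

drive_tool:
  targets:
    - {"delta_pos": [0,0,0],"twist": -0.18}
    - {"delta_pos": [0,0,0],"twist": -0.18}
    - {"delta_pos": [0,0,0],"twist": -0.15}
    - {"delta_pos": [0,0,0],"twist": 0}

```text
clock: 3.1
eef_pos: [435.5, -139.2, 210.7]
ee_rot: [0.0, 0.14, 0.99, 0.0]
ft_force: [-0.2, 0.4, 0.2]
finger_gap: 0.3
```

```bash
cat >> h.py <<'E'
C=np.array([452.0,-186.0])
def tip():
    from scipy.spatial.transform import Rotation as Ro
    s=read_state();q=s["ee_rot"];R=Ro.from_quat([q[1],q[2],q[3],q[0]]).as_matrix()
    T=np.array(s["eef_pos"])+73*R[:,2];phi=np.degrees(np.arctan2(R[1,0],R[0,0]))-90
    phi=(phi+180)%360-180
    d=T[:2]-C
    print("t",round(s["clock"],2),"tip",T.round(1),"phi",round(phi,1),"offset tool xy",np.round([d@R[:2,0],d@R[:2,1]],1),"F",np.round(s["ft_force"],1),"Mz",np.round(s["ft_torque"],2),"j6",round(s["joint_positions"][5],2))
    return s,R,T
def pointer():
    im=grab_frame("wrist");i=camera_info("wrist");g={}
    for n in("selector_axis","pointer_nose"):
        for r in tip_of(n,"wrist")[:1]:
            w=at(i,r["location"],75)[:2];g[n]=w;print(n,round(r["confidence"],2),w.round(1))
    if "pointer_nose" in g:
        d=g["pointer_nose"]-C;print("pointer angle",np.degrees(np.arctan2(d[1],d[0])).round(1),np.hypot(*d).round(1))
    return im
E
python3 - <<'E'
from h import *
tip();save(pointer(),"w2")
E
```

```text
t 3.1 tip [ 435.6 -139.1  137.7] phi 73.9 offset tool xy [28.8 40.5] F [-0.2  0.4  0.2] Mz [-0.05 -0.   -0.03] j6 -0.03
selector_axis 0.78 [ 450.6 -188.5]
pointer_nose 0.63 [ 463.3 -148.2]
pointer angle 73.4 39.5
```

drive_tool:
  targets:
    - {"delta_pos": [1,-10,0],"twist": 0.055}
    - {"delta_pos": [0,0,30],"twist": 0}
    - {"delta_pos": [0,0,30],"twist": 0}
    - {"delta_pos": [0,0,9],"twist": 0}
    - {"delta_pos": [0,0,0],"twist": 0}

```text
clock: 3.88
eef_pos: [431.7, -151.1, 141.3]
ee_rot: [0.002, 0.176, 0.984, -0.0]
ft_force: [-0.7, -0.4, 0.9]
finger_gap: -0.2
```

Run:
```python
from h import *
tip();save(pointer(),"w3")
```

```text
t 3.88 tip [ 432.  -151.2   68.3] phi 69.7 offset tool xy [30.9 25.7] F [-0.7 -0.4  0.9] Mz [0.04 0.02 0.02] j6 0.02
```

View pics/w3.png

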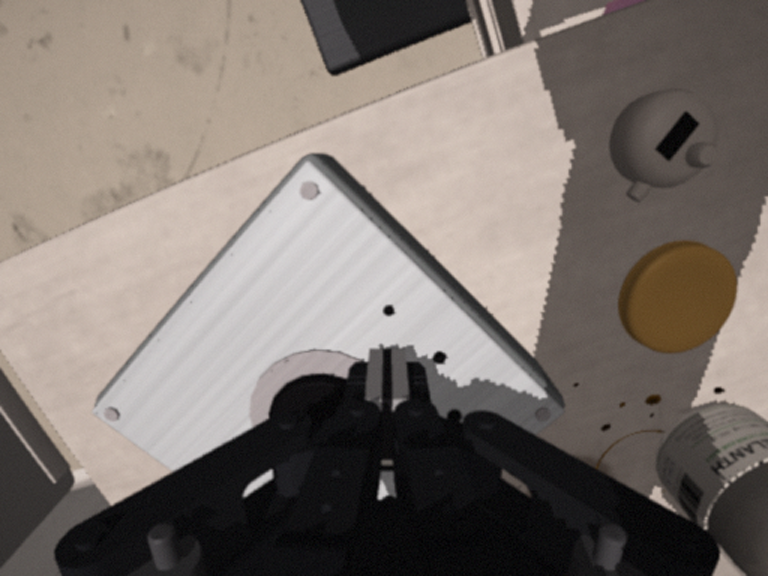

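drive_tool:
  targets:
    - {"delta_pos": [-5,4,0],"twist": 0}
    - {"delta_pos": [-4,0,0],"twist": 0}
    - {"delta_pos": [-3,0,0],"twist": 0}
    - {"delta_pos": [-2,0,0],"twist": 0}

```text
clock: 4.53
eef_pos: [448.1, -151.9, 144.1]
ee_rot: [0.003, 0.175, 0.985, 0.0]
ft_force: [-2.8, 3.0, 2.5]
finger_gap: -0.0
```

```bash
python3 -c "
from h import *
tip()"
```

```text
t 4.53 tip [ 448.6 -151.9   71.1] phi 69.8 offset tool xy [15.  30.8] F [-2.8  3.   2.5] Mz [ 0.49  0.51 -0.04] j6 0.03
```

drive_tool:
  targets:
    - {"delta_pos": [-2.7,1.2,2],"twist": 0.087}
    - {"delta_pos": [-2.7,1.2,0],"twist": 0.087}
    - {"delta_pos": [-2.7,1.2,0],"twist": 0.087}
    - {"delta_pos": [-2.7,1.2,0],"twist": 0.087}

```text
clock: 5.03
eef_pos: [460.7, -153.0, 142.1]
ee_rot: [0.003, 0.348, 0.937, 0.0]
ft_force: [0.8, 0.1, -1.6]
finger_gap: -0.0
```

```bash
python3 -c "
from h import *
tip();im=loc('side',['pointer_nose']);im=loc('scene',['pointer_nose','selector_axis'])"
```

```text
t 5.03 tip [ 461.2 -153.2   69.1] phi 49.2 offset tool xy [14.5 30.9] F [ 0.8  0.1 -1.6] Mz [-0.02  0.03 -0.04] j6 0.39
side pointer_nose 0.64 [251.2 218.3] [467.1 253.5]
side pointer_nose 0.37 [281.1 132.1] [ 489.7 -165.4]
scene pointer_nose 0.66 [289.  251.1] [ 482.  -155.9]
scene selector_axis 0.58 [284.2 262.3] [ 449.3 -186.5]
```

drive_tool:
  targets:
    - {"delta_pos": [-2.7,1.2,0],"twist": 0.087}
    - {"delta_pos": [-2.7,1.2,0],"twist": 0.087}
    - {"delta_pos": [-2.7,1.2,0],"twist": 0.087}
    - {"delta_pos": [-2.7,1.2,0],"twist": 0.087}
    - {"delta_pos": [-2.7,1.2,0],"twist": 0.087}

```text
clock: 5.9
eef_pos: [472.1, -157.8, 142.0]
ee_rot: [0.001, 0.543, 0.839, 0.002]
ft_force: [-1.0, 0.6, 0.1]
finger_gap: 0.0
```

```bash
python3 -c "
from h import *
tip();im=loc('side',['pointer_nose']);im=loc('scene',['pointer_nose','selector_axis'])"
```

```text
t 5.9 tip [ 472.4 -157.6   69. ] phi 24.2 offset tool xy [17.6 30.3] F [-1.   0.6  0.1] Mz [ 0.21 -0.03  0.04] j6 0.82
side pointer_nose 0.56 [280.2 130.7] [ 494.7 -172.9]
scene pointer_nose 0.84 [294.2 252.2] [ 492.3 -165.6]
scene pointer_nose 0.66 [260.3 238.1] [437.2 -77. ]
scene selector_axis 0.83 [283.4 262.5] [ 447.  -186.2]
```

drive_tool:
  targets:
    - {"delta_pos": [-1.5,0,0],"twist": 0.03}
    - {"delta_pos": [-1,0,0],"twist": 0.03}
    - {"delta_pos": [0,0,0],"twist": 0}

```text
clock: 6.52
eef_pos: [472.9, -160.6, 142.1]
ee_rot: [0.001, 0.568, 0.823, 0.002]
ft_force: [0.7, 0.1, -0.7]
finger_gap: -0.2
```

```bash
python3 -c "
from h import *
tip();im=loc('side',['pointer_nose']);im=loc('scene',['pointer_nose','selector_axis'])"
```

```text
t 6.53 tip [ 473.2 -160.4   69.1] phi 20.8 offset tool xy [16.4 28.9] F [ 0.7  0.1 -0.7] Mz [ 0.04 -0.    0.03] j6 0.88
side pointer_nose 0.55 [276.4 130.4] [ 507.6 -171.4]
scene pointer_nose 0.66 [296.9 254.7] [ 493.7 -176.8]
scene selector_axis 0.84 [285.  263.7] [ 448.6 -191.8]
```

drive_tool:
  targets:
    - {"delta_pos": [-2.7,1.8,0],"twist": 0.087}
    - {"delta_pos": [-2.7,1.5,0],"twist": 0.087}
    - {"delta_pos": [-2.7,1.3,0],"twist": 0.087}
    - {"delta_pos": [-2.7,1.2,0],"twist": 0.087}
    - {"delta_pos": [-2.7,1.2,0],"twist": 0.087}

```text
clock: 7.4
eef_pos: [482.6, -171.0, 142.2]
ee_rot: [-0.001, 0.736, 0.677, 0.004]
ft_force: [0.2, 0.9, -0.4]
finger_gap: -0.0
```

```bash
python3 -c "
from h import *
tip();im=loc('side',['pointer_nose']);im=loc('scene',['pointer_nose','selector_axis'])"
```

```text
t 7.4 tip [ 482.9 -170.5   69.2] phi -4.8 offset tool xy [18.  29.5] F [ 0.2  0.9 -0.4] Mz [ 0.29 -0.23  0.03] j6 1.31
side pointer_nose 0.51 [276.3 127.3] [ 512.7 -190.1]
scene pointer_nose 0.58 [298.2 255.4] [ 495.5 -180.5]
scene selector_axis 0.61 [283.2 259.8] [ 451.5 -177.5]
```

drive_tool:
  targets:
    - {"delta_pos": [-1.5,0,0],"twist": 0.03}
    - {"delta_pos": [-1,0,0],"twist": 0.03}
    - {"delta_pos": [0,0,0],"twist": 0}

```text
clock: 8.02
eef_pos: [481.7, -173.9, 142.1]
ee_rot: [-0.0, 0.756, 0.655, 0.003]
ft_force: [-0.4, 0.6, 0.1]
finger_gap: 0.4
```

```bash
python3 -c "
from h import *
tip();im=loc('side',['pointer_nose']);im=loc('scene',['pointer_nose','selector_axis'])"
```

```text
t 8.03 tip [ 482.  -173.6   69.1] phi -8.2 offset tool xy [16.5 28. ] F [-0.4  0.6  0.1] Mz [-0.02  0.    0.02] j6 1.36
side pointer_nose 0.49 [279.5 124.8] [ 506.  -208.5]
scene pointer_nose 0.58 [299.3 261.8] [ 485.5 -202. ]
scene selector_axis 0.53 [282.2 262.4] [ 444.4 -184.5]
```

drive_tool:
  targets:
    - {"delta_pos": [8,0,0],"twist": 0}
    - {"delta_pos": [0,0,-30],"twist": 0}
    - {"delta_pos": [0,0,-50],"twist": 0}
    - {"delta_pos": [0,0,-50],"twist": 0}
    - {"delta_pos": [0,0,-20],"twist": 0}

```text
clock: 8.9
eef_pos: [481.4, -163.9, 294.0]
ee_rot: [-0.003, 0.755, 0.656, 0.002]
ft_force: [0.5, -0.8, -0.7]
finger_gap: 0.1
```

```bash
python3 -c "
from h import *
tip();save(pointer(),'w4')"
```

```text
t 8.9 tip [ 481.3 -163.4  221. ] phi -8.1 offset tool xy [26.5 25.8] F [ 0.5 -0.8 -0.7] Mz [ 0.01 -0.01 -0.03] j6 1.38
selector_axis 0.64 [ 448.6 -192.2]
pointer_nose 0.69 [ 489.8 -200. ]
pointer angle -20.4 40.3
```

View pics/w4.png

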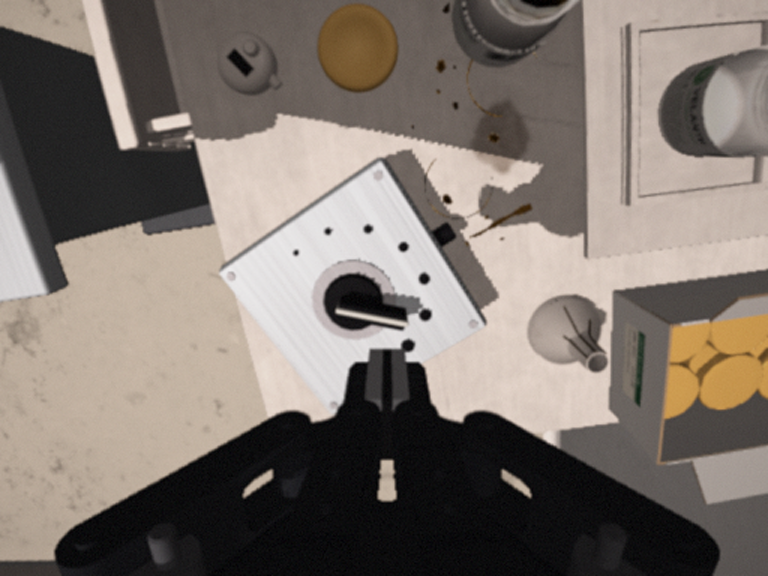

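drive_tool:
  targets:
    - {"delta_pos": [0,0,-10],"twist": -0.14}
    - {"delta_pos": [55,0,0],"twist": 0}
    - {"delta_pos": [55,0,0],"twist": 0}
    - {"delta_pos": [55,0,0],"twist": 0}
    - {"delta_pos": [55,0,0],"twist": 0}

```text
clock: 9.68
eef_pos: [478.9, 59.4, 293.9]
ee_rot: [-0.008, 0.709, 0.705, -0.002]
ft_force: [1.9, 0.7, -0.6]
finger_gap: -0.1
```

drive_tool:
  targets:
    - {"delta_pos": [55,0,0],"twist": 0}
    - {"delta_pos": [50,0,0],"twist": 0}
    - {"delta_pos": [40,0,0],"twist": 0}
    - {"delta_pos": [0,0,0],"twist": 0}
    - {"delta_pos": [0,0,0],"twist": 0}

```text
clock: 10.3
eef_pos: [475.3, 212.1, 285.2]
ee_rot: [-0.011, 0.706, 0.708, -0.008]
ft_force: [0.4, -0.7, 0.1]
finger_gap: -0.2
```

```bash
python3 -c "
from h import *
tip();save(loc('wrist',['start_top','stop_top','button_station']),'w5')
for r in find_in('start_button','wrist')[:2]+find_in('stop_button','wrist')[:2]: print(r)"
```

```text
t 10.3 tip [473.3 212.4 212.2] phi 0.1 offset tool xy [398.4  22.1] F [ 0.4 -0.7  0.1] Mz [-0.04 -0.07 -0.  ] j6 1.98
wrist start_top 0.8 [248.8 157.6] [460.1 236.6]
wrist stop_top 0.82 [285.  230.3] [500.1 159.6]
wrist button_station 0.85 [271.3 178.3] [486.  197.1]
{'box': [236.2, 140.6, 30.0, 30.5], 'confidence': 0.58}
{'box': [268.5, 209.2, 35.2, 33.2], 'confidence': 0.91}
{'box': [235.1, 140.2, 32.1, 32.7], 'confidence': 0.67}
```

View pics/w5.png

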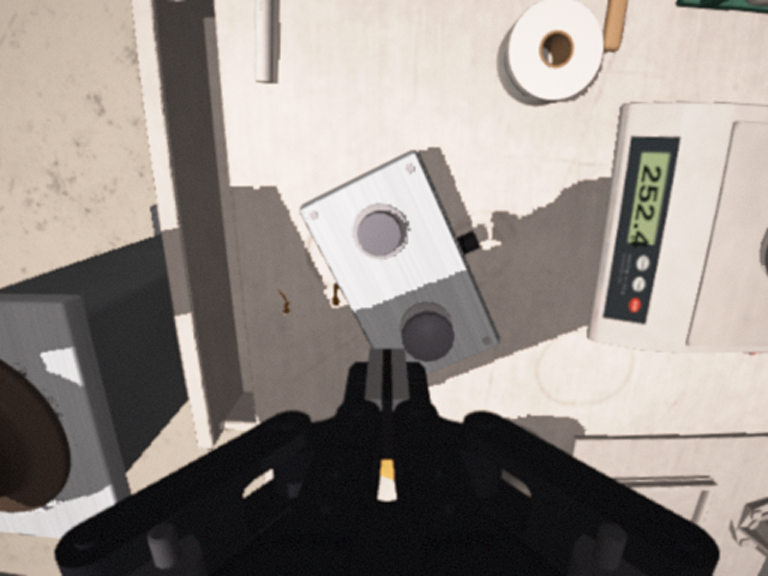

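drive_tool:
  targets:
    - {"delta_pos": [28,-10,0],"twist": 0}
    - {"delta_pos": [0,0,50],"twist": 0}
    - {"delta_pos": [0,0,50],"twist": 0}
    - {"delta_pos": [0,0,25],"twist": 0}
    - {"delta_pos": [0,0,0],"twist": 0}

```text
clock: 11.22
eef_pos: [464.8, 238.5, 161.4]
ee_rot: [-0.01, 0.709, 0.705, -0.004]
ft_force: [-0.5, -0.1, 0.5]
finger_gap: -0.0
```

```bash
python3 -c "
from h import *
tip();save(loc('wrist',['start_top','stop_top','button_station']),'w6');im=loc('scene',['start_top','stop_top']);im=loc('side',['start_top','stop_top']);save(im[150:280,160:340],'s6',4)"
```

```text
t 11.22 tip [463.3 239.1  88.4] phi -0.3 offset tool xy [425.2   8.9] F [-0.5 -0.1  0.5] Mz [-0.04 -0.02 -0.01] j6 2.04
wrist start_top 0.76 [256.5 228.3] [463.1 239. ]
wrist button_station 0.95 [283.1 233.7] [486.2 203.9]
scene start_top 0.5 [228.3 177.7] [487.6 247.1]
scene stop_top 0.4 [243.4 186.6] [500.3 158.6]
side start_top 0.44 [253.5 216.3] [466.8 234.2]
side start_top 0.25 [270.9 291.3] [360.1 452.1]
```

View pics/w6.png

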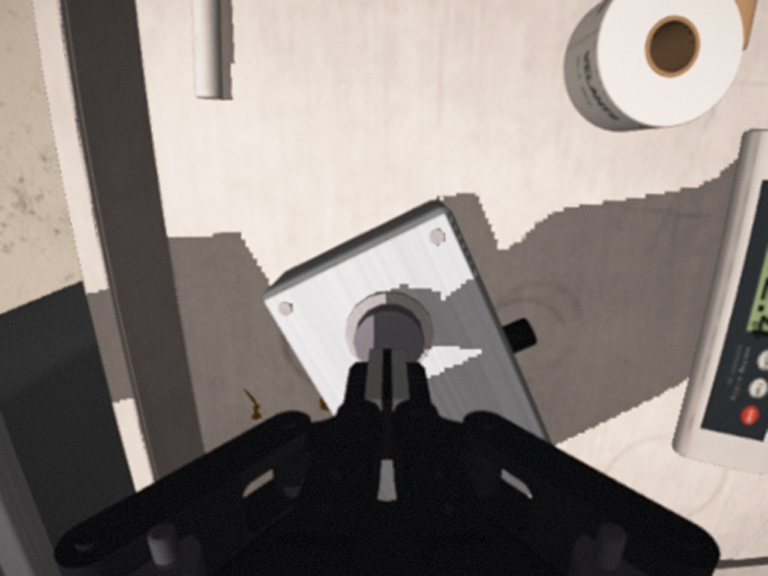

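drive_tool:
  targets:
    - {"delta_pos": [0,1,18],"twist": 0}
    - {"delta_pos": [0,0,6],"twist": 0}
    - {"delta_pos": [0,0,4],"twist": 0}
    - {"delta_pos": [0,0,3],"twist": 0}
    - {"delta_pos": [0,0,2],"twist": 0}

```text
clock: 12.35
eef_pos: [467.2, 240.4, 131.9]
ee_rot: [-0.008, 0.709, 0.705, -0.001]
ft_force: [-1.5, -1.1, 5.1]
finger_gap: -0.0
```

```bash
python3 -c "
from h import *
tip()"
```

```text
t 12.35 tip [466.2 241.2  58.9] phi -0.3 offset tool xy [427.2  12.2] F [-1.5 -1.1  5.1] Mz [-0.22  0.33  0.  ] j6 2.04
```

drive_tool:
  targets:
    - {"delta_pos": [0,-1,3],"twist": 0}
    - {"delta_pos": [0,0,3],"twist": 0}

```text
clock: 12.6
eef_pos: [467.1, 240.4, 130.2]
ee_rot: [-0.007, 0.709, 0.705, 0.001]
ft_force: [-12.1, -7.1, 32.4]
finger_gap: -0.1
```

```bash
python3 -c "
from h import *
tip()"
```

```text
t 12.6 tip [466.5 241.3  57.2] phi -0.3 offset tool xy [427.3  12.3] F [-12.1  -7.1  32.4] Mz [-1.36  2.64  0.03] j6 2.05
```

Force jumped to 32 N, so the button is on its bottom stop (fully down). Releasing.

drive_tool:
  targets:
    - {"delta_pos": [0,0,-10],"twist": 0}
    - {"delta_pos": [0,0,-30],"twist": 0}
    - {"delta_pos": [0,0,-50],"twist": 0}
    - {"delta_pos": [-15,5,-50],"twist": 0}
    - {"delta_pos": [-10,0,0],"twist": 0}

```text
clock: 13.22
eef_pos: [472.9, 213.9, 274.2]
ee_rot: [-0.007, 0.708, 0.706, 0.002]
ft_force: [-0.4, 0.0, -0.5]
finger_gap: 0.1
```

Run:
```python
from h import *
tip();im=loc('wrist',['start_top','stop_top'])
sc=loc('scene',['pointer_nose','selector_axis'])
crop=cv2.resize(sc[160:320,190:340],None,fx=2.4,fy=2.4)
out=np.zeros((384,512+crop.shape[1],3),np.uint8);out[:,:512]=im;out[:crop.shape[0],512:]=crop[:384]
save(out[:,140:],"f",1)
```

```text
t 13.22 tip [472.4 214.8 201.2] phi -0.2 offset tool xy [400.9  19. ] F [-0.4  0.  -0.5] Mz [-0.01 -0.02 -0.03] j6 1.99
wrist start_top 0.67 [248.2 163.1] [460.6 235.7]
wrist stop_top 0.78 [283.1 234.6] [496.9 162.9]
scene pointer_nose 0.8 [301.3 258.9] [ 495.9 -195.2]
scene selector_axis 0.63 [281.3 263.1] [ 441.1 -185.7]
```

View pics/f.png

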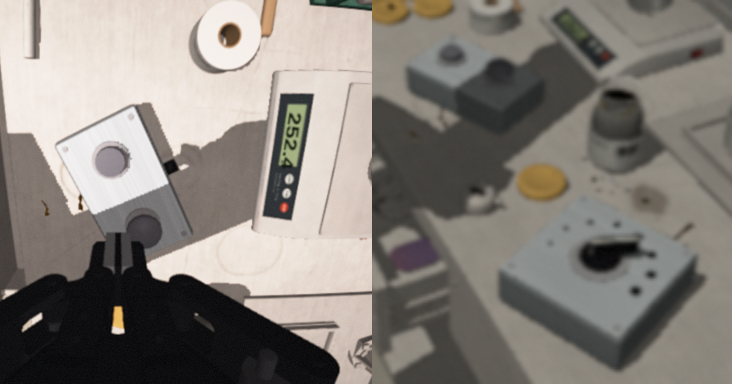

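```bash
python3 -c "
from workcell import *
print(job_done())"
```

```text
the job is handed in; nothing more can be done
None
```

The selector pointer is on the sixth mark, the start button has been pressed and released, and the job was handed in at about 13 s.

- **Selector:** I pushed the pointer with the closed fingertips, one click at a time, from mark 3 through 4 and 5 to 6, then backed off. From above, the wrist camera put the pointer at about -20°, against -19° for mark 6. It never went past that mark. I took no close look after the button press. The oblique scene camera gave about -11° then and about -25° just after the last click, so it is only a rough check.
- **Start button:** I pressed it until the force jumped to 32 N at a fingertip height of about 57 mm, which means it was fully down. I then lifted clear, and the force went back to about zero. The last pictures show the button looking normal, but I did not measure its height.
- **Everything else:** The arm stayed clear of the stop button. The jar, cap, tally counter and other things in view look unmoved. The arm was touching nothing when I handed in.

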